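Roll the document tube into its V rest

TASK

Push the cardboard document tube with the fingertips so that it rolls along the desk, up the low ramp and drops into the V groove of the wooden rest; nudge its end if needed so that it lies along the groove, sticking out about equally at both ends, and leave it resting there. Roll it over the desk rather than dragging it, never lift or tip it up, and leave the mug, glue stick, tape roll and note pad where they are.

Things in the scene. Friction and masses are not known exactly. Their poses are not given: they have to be found in the camera images.
- tube_center (a point): centre of a smooth cardboard tube with white end caps, 180 mm long, 50 mm diameter, about 0.16 kg, lying free to roll (centre 25 mm above the desk); it soon stops when not pushed, and slides easily along the groove. x runs along its length; y and z turn as it rolls. A blue stripe along its z side is on top at the start.
- rest: varnished wooden V rest, fixed, 110 mm long (x, along the groove), 160 mm across (y), alike on both sides. Origin: centre, at desk height. Across, a ramp rises from y = 80 mm to a flat crest 13 mm high (y = 23 to 20 mm), then the groove falls at 30 degrees to y = 0. Tube centre: 38 mm high on the crest, 30 mm when seated. The tube starts 160 to 220 mm to its +y or -y side.
- mug: blue mug, 80 mm across, 95 mm high, handle to its +y; origin at the centre of its underside; leave alone
- glue: upright glue stick, white with a green cap, 31 mm across, 90 mm high; origin at the centre of its underside; leave alone
- tape: roll of orange tape lying flat, 90 mm across, 20 mm high; origin at the centre of its underside; leave alone
- notes: yellow pad of sticky notes, 76 x 76 x 30 mm; origin at the centre of its underside; leave alone
Not all that is in view belongs to the job. What is meant by the part that bears tube_center is not purple or turquoise, and is the smaller of those in its own colour.

How it is judged:
By the outcome, as a careful person would: the job done as asked, in the order asked, and still so for the second after the job is handed in, with the robot touching nothing.
It also fails if it takes over 64 s, if anything falls off the work surface, if the arm or the gripper's body presses on something with over 40 N, if the wrist force passes 120 N, or if a joint passes its speed limit or range.

ROBOT

A 7-joint arm with a two-finger parallel gripper is mounted at the origin on the work surface. World frame = base frame: x ahead of the robot, y to its left, z up, the work surface at z = 0. Lengths are in m, angles in rad, forces in N, time in s.
With the tool pointing down it reaches from about 0.35 to 0.9 m from the base axis. Payload 8.1 kg.
Tool frame: the origin (TCP) lies on the centre line of the jaws, within the pads' length; the fingertips stand r.tips_ahead ahead of it and the grasp point (between the pads) lies 5 mm behind it (r.tips_ahead is the distance from the TCP to the fingertips, in m); z points along the fingers, y is the line along which they close (so a half turn about z gives the same grasp; the last joint's range is limited). The gripper opens to 92 mm and grips with 3 to 60 N. Pads are 19 mm wide; open, the fingers measure 130 mm over their backs; the gripper's body (75 mm by 190 mm) begins 47 mm behind the grasp point.
Start: joints at [-1.242, 0.434, 0.025, 1.573, -0.012, 1.134, -0.075], TCP at [0.262, 0.568, 0.241] pointing down, gripper open.
Joint ranges: [-2.62, 2.62], [-0.44, 2.09], [-1.27, 1.32], [0.08, 2.57], [-1.32, 4.46], [0.12, 2], [-2.74, 2.74]. Speed limits (rad/s): [2.22, 2.22, 3.01, 3.01, 3.14, 3.14, 3.14].

INTERFACE

Orientations are given as [roll, pitch, yaw] about the fixed x, y, z axes, in that order (R = Rz(yaw) Ry(pitch) Rx(roll)).
In Python, from station import status, capture, calibration, r gives the robot as it stands.
- The arm moves only by the tool step_arm, never from a script. Its argument "steps" is a list of rows, each a list of 7 numbers: the turn, a rotation vector about the tool's x, y, z each as a share of 45 degrees, from -1 to 1, then the shift along the tool's x, y, z each as a share of 0.5 m, from -1 to 1, then the opening, from -1 (shut) to 1 (fully open). In form: [[rx, ry, rz, tx, ty, tz, gripper], ...]. A call has 1 to 20 rows; each row shifts and turns the commanded pose from where the row before left it, along the tool's axes as they then stand; what a row does not reach is not made up. A row lasts 1/10 s, in which the tool goes at most 50 mm and 8.59 degrees, less where a joint would pass 70% of its speed; a pose out of reach is approached as far as the arm can. A call with a number of a shift or a turn outside -1 to 1 is refused whole. A call with a gripper value outside its range is refused whole. The fingers move at their own pace and stop on an object; "squeeze" is the grip in N (left out, the last holds). Time passes only in rows, so rows that do not move let the fingers close. It gives the time, the measured TCP pose, the force, the opening and the grip force at its end, in the units of the state.
- status.get_state(): the state, without advancing time (a new reading comes with each control period).
- capture(name): name is "scene" or "top" or "wrist"; returns the picture (420x560x3 uint8, red, green, blue); there is no depth.
- calibration(name): a dict with "fx", "fy", "cx", "cy" (pixels), "distortion" ([k1, k2, p1, p2, k3] as OpenCV has them; the pictures are not rectified), "R" (3x3) and "t" (3): a world point X has camera coordinates R X + t. Camera axes: x right, y down, z forward; pixel columns grow to the right and rows downward; lengths in m; the calibration is good to about 2 mm. A picture is of the moment at which its call begins: read the wrist's pose just before it. calibration takes no time and is no camera call; for the wrist camera it gives the pose at the moment of the call.
- r.finish_job(): hands the job in; it is judged then, once.
The state is a dict: "t": time; "qpos": joint angles; "dq": joint speeds; "joint_efforts": joint torques, N m; "eef_pos": TCP position; "orientation": TCP orientation; "ft_force": force on the tool from outside, world axes, zero at the start; "moment": the same for the moment, N m; "grip_width": opening from 0.0 (shut) to 1.0 (fully open); "finger_force": force on a finger pad.
Only numpy, scipy, OpenCV 4.12 (cv2) and the standard library are available. Lean on these libraries where they do the work, as an engineer would, in place of code of your own. Each camera call takes 0.05 s, during which the arm holds its last target. There are 200 camera calls.

## Working session

There is one attempt and no reset: what is moved stays moved. The work goes in short steps, Python scripts to look and compute and a tool call to move; the robot and the scene stay as the last step left them, time stands still between calls to the robot, and variables do not carry over. Pictures are saved under pics/ and viewed, at most 10 in all, crops included, and the job is handed in when it is done.

Besides the shell and the picture viewer there is one more tool, called in YAML: its name, and indented under it one key for each argument. step_arm: Moves the arm, as the interface text tells. Shift numbers are shares of 0.5 m and turn numbers shares of 45 degrees, none past 1 either way. Its arguments: {"type":"object","properties":{"steps":{"type":"array","items":{"type":"array","items":{"type":"number","minimum":-1,"maximum":1}}},"squeeze":{"type":"number"}},"required":["steps"]}

```bash
mkdir -p pics; python3 - <<'E'
from station import status,capture,calibration,r
import cv2,numpy as np
s=status.get_state();print({k:np.round(v,3).tolist() for k,v in s.items()},r.tips_ahead)
for n in("top","scene"):
    cv2.imwrite(f"pics/{n}0.png",cv2.cvtColor(capture(n),cv2.COLOR_RGB2BGR))
E
```

```text
{'t': 0.0, 'qpos': [-1.242, 0.435, 0.025, 1.574, -0.012, 1.134, -0.075], 'dq': [0.0, 0.001, 0.0, 0.0, 0.002, 0.002, -0.0], 'joint_efforts': [-0.002, -66.783, 0.984, -31.445, -0.061, 0.043, 0.0], 'eef_pos': [0.261, 0.567, 0.24], 'orientation': [-3.14, 0.0, 2.71], 'ft_force': [-0.44, -0.131, 0.242], 'moment': [-0.022, 0.013, -0.02], 'finger_force': 0.0, 'grip_width': 1.0} 0.014
```

View pics/top0.png

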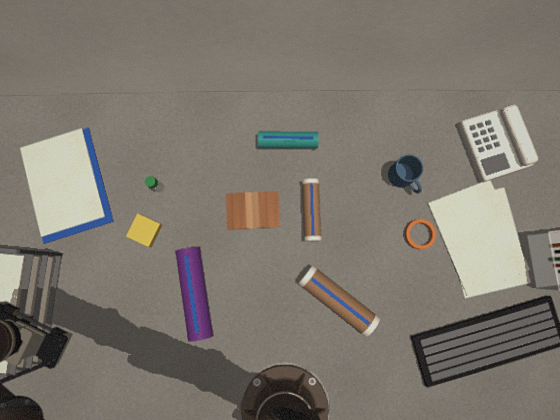

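View pics/scene0.png

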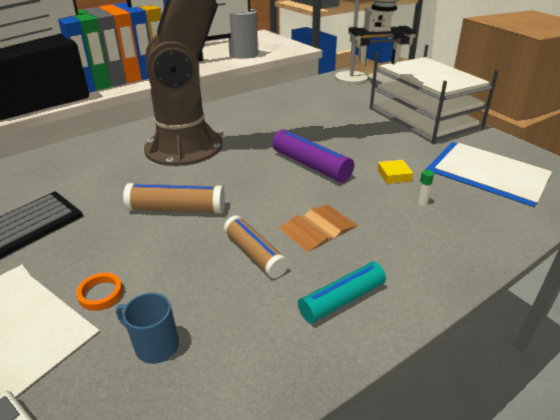

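The target is the smaller brown tube at top px (312,210). The rest is at (253,211), the decoy larger brown tube at (340,300), the mug at (406,170), the tape at (421,235), the notes at (143,230) and the glue at (152,183).

```bash
cat > h.py <<'E'
from station import status,capture,calibration,r
import cv2,numpy as np
def ray(n,uv,z,c=None):
    c=c or calibration(n);K=np.array([[c['fx'],0,c['cx']],[0,c['fy'],c['cy']],[0,0,1]])
    p=cv2.undistortPoints(np.array(uv,float).reshape(-1,1,2),K,np.array(c['distortion'])).reshape(-1,2)
    R=np.array(c['R']);o=-R.T@np.array(c['t']);d=np.c_[p,np.ones(len(p))]@R
    return o+d*((z-o[2])/d[:,2])[:,None]
def blobs(m,amin):
    n,l,s,c=cv2.connectedComponentsWithStats(m.astype('uint8'))
    return [(l==i,s[i],c[i]) for i in range(1,n) if s[i,4]>=amin]
def box(mask):
    c=max(cv2.findContours(mask.astype('uint8'),0,2)[0],key=cv2.contourArea)
    return cv2.boxPoints(cv2.minAreaRect(c))
E
python3 - <<'E'
from h import *
im=capture("top");hsv=cv2.cvtColor(im,cv2.COLOR_RGB2HSV).astype(int);H,S,V=hsv[...,0],hsv[...,1],hsv[...,2]
br=(H<18)&(S>80)&(V>60)
for m,s,c in blobs(cv2.morphologyEx(br.astype('uint8'),3,np.ones((3,3))),150):
    if 220<c[0]<330: print('brown',s,c.round(1),box(m).tolist(), ray("top",box(m),0.0)[:,:2].round(4).tolist())
wh=(S<50)&(V>170)
for m,s,c in blobs(wh,8):
    if 290<c[0]<390: print('white',s,c.round(1),ray("top",[c],.025).round(4))
bl=(H>105)&(H<125)&(S>120)
for m,s,c in blobs(bl,20):
    if 290<c[0]<390: print('blue',s,c.round(1),ray("top",box(m),.05).round(4).tolist())
cv2.imwrite("pics/c.png",cv2.resize(cv2.cvtColor(im[160:260,210:350],cv2.COLOR_RGB2BGR),None,fx=5,fy=5,interpolation=0))
E
```

```text
brown [302 183  10  53 356] [306.5 209.5] [[301.7490234375, 183.22830200195312], [308.77923583984375, 182.92263793945312], [311.04339599609375, 234.99810791015625], [304.01318359375, 235.30377197265625]] [[0.6545, -0.0616], [0.6552, -0.083], [0.4965, -0.0866], [0.4958, -0.0656]]
brown [313 183   8  53 293] [316.6 208.9] [[312.6371154785156, 183.0165252685547], [318.1711120605469, 182.7649688720703], [320.5442810058594, 234.9752655029297], [315.0102844238281, 235.22682189941406]] [[0.6548, -0.0948], [0.6554, -0.1116], [0.4962, -0.1151], [0.4957, -0.0985]]
brown [ 226  191   54   39 1956] [252.3 209.8] [[224.46995544433594, 192.63560485839844], [277.9281005859375, 190.0278778076172], [279.7227783203125, 226.81837463378906], [226.2646484375, 229.4261016845703]] [[0.6281, 0.1729], [0.6343, 0.011], [0.5222, 0.0067], [0.5162, 0.1668]]
white [304 179  14   4  55] [310.6 180.5] [[ 0.6573 -0.087   0.025 ]]
white [307 236  14   4  54] [313.5 237.6] [[ 0.4869 -0.092   0.025 ]]
white [301 267  15  18 110] [307.8 275.8] [[ 0.3763 -0.0732  0.025 ]]
white [364 317  15  18 113] [371.8 326.4] [[ 0.2299 -0.254   0.025 ]]
white [309 378   7   7  22] [312.  381.1] [[ 0.0814 -0.0795  0.025 ]]
blue [310 184   4  50  92] [311.8 209.7] [[0.6415, -0.0827, 0.05], [0.6417, -0.0881, 0.05], [0.4982, -0.091, 0.05], [0.4981, -0.0856, 0.05]]
blue [312 278  58  47 212] [340.8 301.6] [[0.3645, -0.081, 0.05], [0.3711, -0.0864, 0.05], [0.2448, -0.2425, 0.05], [0.2384, -0.237, 0.05]]
```

View pics/c.png

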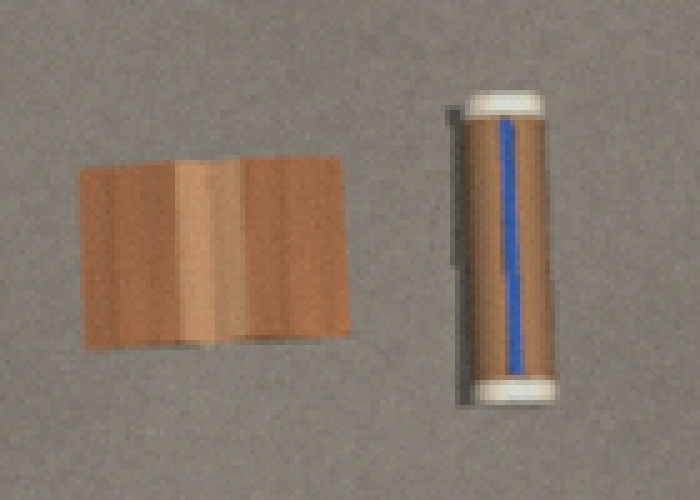

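Tube ≈ (0.572, −0.0895), axis about 1.8°. Rest ≈ (0.575, 0.089), groove about 2.7°. The plan is to turn the tool so the closing line lies along the groove, go behind the tube with open fingers, and push in +tool x.

step_arm:
  steps:
    - [0,0,0.174,0,0,0,1]
    - [0,0,0.174,0,0,0,1]
    - [0,0,0.174,0,0,0,1]
    - [0,0,0.174,0,0,0,1]
    - [0,0,0.174,0,0,0,1]
    - [0,0,0.174,0,0,0,1]
    - [0,0,0.174,0,0,0,1]
    - [0,0,0.174,0,0,0,1]
    - [0,0,0,0,0,0,1]

```text
t: 1.05
eef_pos: [0.2613, 0.5676, 0.2404]
orientation: [-3.142, 0.001, 1.614]
ft_force: [0.1, -0.4, -0.5]
grip_width: 1.002
finger_force: 0.0
```

step_arm:
  steps:
    - [0,0,0,-0.092,0.035,0,1]
    - [0,0,0,-0.092,0.035,0,1]
    - [0,0,0,-0.092,0.035,0,1]
    - [0,0,0,-0.092,0.035,0,1]
    - [0,0,0,-0.092,0.035,0,1]
    - [0,0,0,-0.092,0.035,0,1]
    - [0,0,0,-0.092,0.035,0,1]
    - [0,0,0,-0.092,0.035,0,1]
    - [0,0,0,-0.092,0.035,0,1]
    - [0,0,0,-0.092,0.035,0,1]
    - [0,0,0,-0.092,0.035,0,1]
    - [0,0,0,-0.092,0.035,0,1]
    - [0,0,0,-0.092,0.035,0,1]
    - [0,0,0,-0.092,0.035,0,1]
    - [0,0,0,-0.092,0.035,0,1]
    - [0,0,0,-0.092,0.035,0,1]
    - [0,0,0,0,0,0,1]
    - [0,0,0,0,0,0,1]

```text
t: 2.85
eef_pos: [0.5746, -0.1564, 0.2402]
orientation: [-3.141, 0.0, 1.617]
ft_force: [0.3, 0.7, -0.4]
grip_width: 1.001
finger_force: 0.0
```

step_arm:
  steps:
    - [0,0,0,0,0,0.08,1]
    - [0,0,0,0,0,0.08,1]
    - [0,0,0,0,0,0.08,1]
    - [0,0,0,0,0,0.08,1]
    - [0,0,0,0,0,0.05,1]
    - [0,0,0,0,0,0.03,1]
    - [0,0,0,0,0,0.014,1]
    - [0,0,0,0,0,0,1]
    - [0,0,0,0,0,0,1]

```text
t: 3.75
eef_pos: [0.5757, -0.1548, 0.0349]
orientation: [3.14, 0.0, 1.617]
ft_force: [-0.2, -0.4, 0.2]
grip_width: 0.999
finger_force: 0.0
```

```bash
python3 - <<'E'
from h import *
print(status.get_state()['eef_pos'])
a=capture("top");b=capture("wrist")
a=cv2.resize(a[150:290,200:387],(560,420))
cv2.imwrite("pics/d.png",cv2.cvtColor(cv2.resize(np.hstack([a,b]),(800,300)),cv2.COLOR_RGB2BGR))
E
```

```text
[ 0.57573353 -0.15477248  0.03494106]
```

View pics/d.png

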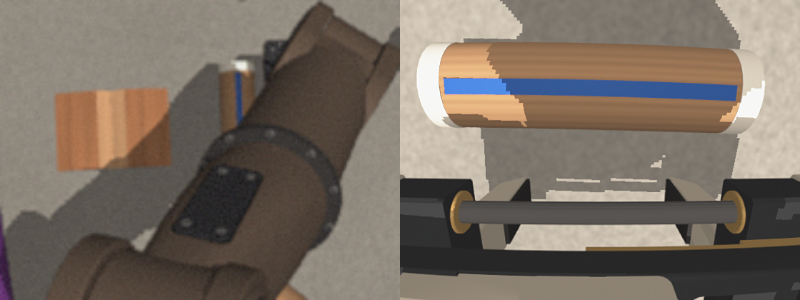

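The wrist view shows the tube ahead of the open fingers, centred and nearly parallel, with the fingers at about (500,210) and (690,210). Starting the push.

step_arm:
  steps:
    - [0,0,0,0.01,0,0.002,1]
    - [0,0,0,0.01,0,0.002,1]
    - [0,0,0,0.01,0,0,1]
    - [0,0,0,0.01,0,0,1]
    - [0,0,0,0.008,0,0,1]
    - [0,0,0,0.008,0,0,1]
    - [0,0,0,0.008,0,0,1]
    - [0,0,0,0.008,0,0,1]
    - [0,0,0,0.008,0,0,1]
    - [0,0,0,0.008,0,0,1]
    - [0,0,0,0.008,0,0,1]
    - [0,0,0,0.008,0,0,1]
    - [0,0,0,0.008,0,0,1]
    - [0,0,0,0.008,0,0,1]
    - [0,0,0,0.008,0,0,1]
    - [0,0,0,0.008,0,0,1]
    - [0,0,0,0.008,0,0,1]
    - [0,0,0,0.008,0,0,1]

```text
t: 5.65
eef_pos: [0.5714, -0.0786, 0.0317]
orientation: [3.142, -0.0, 1.616]
ft_force: [-0.4, -0.5, 0.6]
grip_width: 0.998
finger_force: 0.0
```

```bash
python3 - <<'E'
from h import *
print(status.get_state()['eef_pos'])
b=capture("wrist");np.save("w1",b)
cv2.imwrite("pics/e.png",cv2.cvtColor(b,cv2.COLOR_RGB2BGR))
E
```

```text
[ 0.57139827 -0.0785554   0.03172771]
```

View pics/e.png

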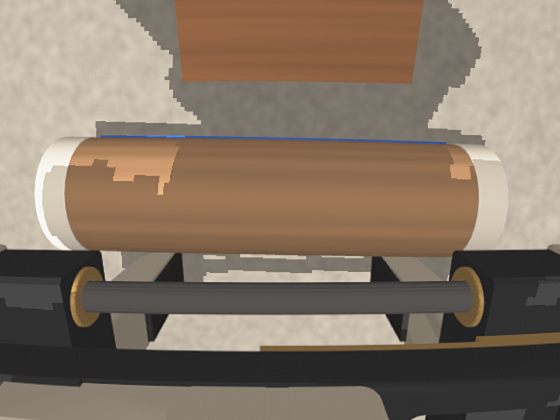

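The stripe has moved forward, so the tube is rolling and not sliding. The rest edge (row ~80) is parallel to the tube, and its centre is about 10 mm to the +x side. Continuing up the ramp.

step_arm:
  steps:
    - [0,0,0,0.008,0,0,1]
    - [0,0,0,0.008,0,0,1]
    - [0,0,0,0.008,0,0,1]
    - [0,0,0,0.008,0,0,1]
    - [0,0,0,0.008,0,0,1]
    - [0,0,0,0.008,0,0,1]
    - [0,0,0,0.008,0,0,1]
    - [0,0,0,0.008,0,0,1]
    - [0,0,0,0.008,0,0,1]
    - [0,0,0,0.008,0,0,1]
    - [0,0,0,0.008,0,0,1]
    - [0,0,0,0.008,0,0,1]
    - [0,0,0,0.008,0,0,1]
    - [0,0,0,0.008,0,0,1]
    - [0,0,0,0.008,0,0,1]
    - [0,0,0,0.008,0,0,1]
    - [0,0,0,0.008,0,0,1]
    - [0,0,0,0.008,0,0,1]
    - [0,0,0,0.008,0,0,1]
    - [0,0,0,0.008,0,0,1]

```text
t: 7.7
eef_pos: [0.5677, 0.0014, 0.0317]
orientation: [3.142, -0.0, 1.616]
ft_force: [-0.2, -1.3, 1.6]
grip_width: 0.996
finger_force: 0.8
```

step_arm:
  steps:
    - [0,0,0,0.008,0,0,1]
    - [0,0,0,0.008,0,0,1]
    - [0,0,0,0.008,0,0,1]
    - [0,0,0,0.008,0,0,1]
    - [0,0,0,0.006,0,0,1]
    - [0,0,0,0.006,0,0,1]
    - [0,0,0,0.006,0,0,1]
    - [0,0,0,0.006,0,0,1]
    - [0,0,0,0.006,0,0,1]
    - [0,0,0,0.006,0,0,1]
    - [0,0,0,0,0,0,1]
    - [0,0,0,0,0,0,1]

```text
t: 8.9
eef_pos: [0.5662, 0.0351, 0.0317]
orientation: [-3.142, -0.0, 1.617]
ft_force: [-0.3, -0.0, -0.1]
grip_width: 1.001
finger_force: 0.0
```

```bash
python3 - <<'E'
from h import *
s=status.get_state();print(s['eef_pos'],s['t'])
b=capture("wrist")
cv2.imwrite("pics/f.png",cv2.cvtColor(b,cv2.COLOR_RGB2BGR))
E
```

```text
[0.56618348 0.0351016  0.03169838] 8.9
```

View pics/f.png

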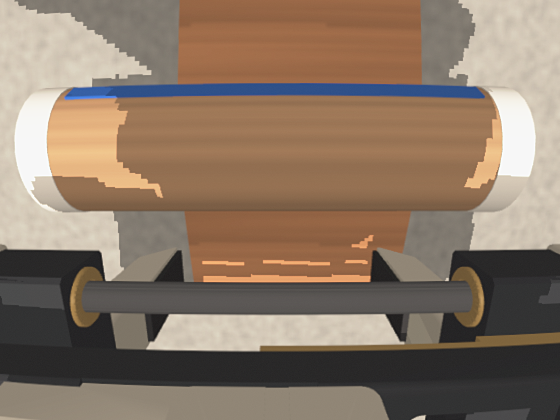

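The tube has dropped into the groove, parallel to it, with zero contact force, but it sits about 10 mm to the left (−x). Backing off and measuring from above.

step_arm:
  steps:
    - [0,0,0,-0.04,0,0,1]
    - [0,0,0,-0.06,0,0,1]
    - [0,0,0,0,0,-0.08,-1]
    - [0,0,0,0,0,-0.08,-1]
    - [0,0,0,0,0,-0.08,-1]
    - [0,0,0,0,0,-0.08,-1]
    - [0,0,0,0,0,0,-1]
    - [0,0,0,0,0,0,-1]
    - [0,0,0,0,0,0,-1]

```text
t: 9.85
eef_pos: [0.5677, -0.0149, 0.1907]
orientation: [-3.14, -0.0, 1.616]
ft_force: [-0.8, -0.1, 0.8]
grip_width: 0.441
finger_force: 0.0
```

```bash
cat >> h.py <<'E'
def look(name):
    s=status.get_state();c=calibration("wrist");im=capture("wrist")
    cv2.imwrite(f"pics/{name}.png",cv2.cvtColor(im,cv2.COLOR_RGB2BGR))
    hsv=cv2.cvtColor(im,cv2.COLOR_RGB2HSV).astype(int);S,V=hsv[...,1],hsv[...,2];H=hsv[...,0]
    print(s['t'],s['eef_pos'],s['grip_width'])
    for m,st,ct in blobs((S<25)&(V>150),60): print('white',st,ray("wrist",[ct],.03,c).round(4))
    k=cv2.morphologyEx(((H<18)&(S>90)).astype('uint8'),2,np.ones((3,3)))
    for m,st,ct in blobs(k,200): print('brown',st,ray("wrist",box(m),0.,c)[:,:2].round(4).tolist())
E
python3 -c "
from h import *
look('g')"
```

```text
9.85 [ 0.56772143 -0.0148721   0.19070504] 0.44139387937191876
white [158  58  21  47 678] [[0.4702 0.0829 0.03  ]]
white [379  67  18  39 237] [[0.6561 0.0875 0.03  ]]
white [ 32 235  35  42 611] [[ 0.3453 -0.0811  0.03  ]]
brown [ 226    0  128   47 5912] [[0.514, 0.157], [0.6249, 0.1625], [0.628, 0.124], [0.5149, 0.1185]]
brown [  175    53   205   118 18331] [[0.4689, 0.1103], [0.652, 0.1196], [0.6639, 0.0144], [0.4678, 0.0043]]
brown [ 14 249  30  31 507] [[0.2747, -0.1029], [0.3066, -0.0836], [0.3195, -0.1098], [0.2874, -0.13]]
brown [ 24 310  35  36 990] [[0.2871, -0.1594], [0.329, -0.1558], [0.3218, -0.2023], [0.278, -0.2068]]
```

View pics/g.png

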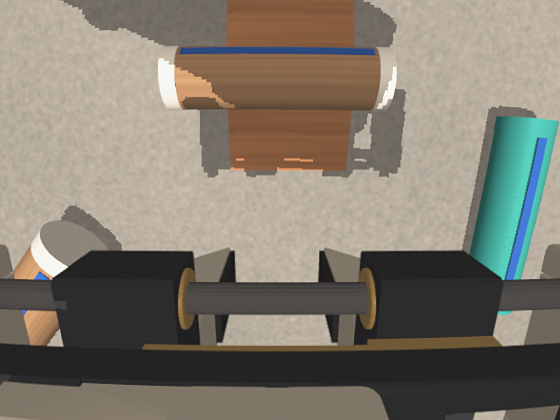

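```bash
python3 -c "
from h import *
u=np.array([np.cos(.0465),np.sin(.0465),0])
for z,pts in((.05,[[158,78],[397,78]]),(.045,[[158,78],[397,78]]),(.0,[[230,168],[349.5,168]]),(.013,[[228.5,38],[353,38]]),(.013,[[229,112],[351.5,112]])):
    p=ray('wrist',pts,z);print(z,p.round(4).tolist(),p@u,(p@u).mean())
"
```

```text
0.05 [[0.4694, 0.0839, 0.05], [0.6544, 0.0924, 0.05]] [0.47282911 0.65801933] 0.5654242241159886
0.045 [[0.4678, 0.0844, 0.045], [0.656, 0.093, 0.045]] [0.47120395 0.65964796] 0.5654259579825969
0.0 [[0.5203, 0.0092, 0.0], [0.6343, 0.0146, 0.0]] [0.52015237 0.63430238] 0.5772273719417198
0.013 [[0.5186, 0.1225, 0.013], [0.6247, 0.1277, 0.013]] [0.52373558 0.62992845] 0.5768320191540024
0.013 [[0.5203, 0.0608, 0.013], [0.6287, 0.0659, 0.013]] [0.52253273 0.63111096] 0.5768218450011631
```

The tube centre is 11.5 mm short along +u. I'll close the fingers, come down beyond the −x end and nudge in +tool y.

step_arm:
  steps:
    - [0,0,0,0.052,-0.0733,0,-1]
    - [0,0,0,0.052,-0.0733,0,-1]
    - [0,0,0,0.052,-0.0733,0,-1]
    - [0,0,0,0.052,-0.0733,0,-1]
    - [0,0,0,0,0,0,-1]
    - [0,0,0,0,0,0.07,-1]
    - [0,0,0,0,0,0.07,-1]
    - [0,0,0,0,0,0.07,-1]
    - [0,0,0,0,0,0.06,-1]
    - [0,0,0,0,0,0.044,-1]
    - [0,0,0,0,0,0,-1]
    - [0,0,0,0,0,0,-1]

```text
t: 11.1
eef_pos: [0.417, 0.0815, 0.0344]
orientation: [-3.14, 0.001, 1.615]
ft_force: [-0.3, -0.9, 0.8]
grip_width: 0.008
finger_force: 0.0
```

```bash
python3 - <<'E'
from h import *
s=status.get_state();p=s['eef_pos'];print(s['t'],p,s['grip_width'],'u',p[0]*.9989+p[1]*.0465,'v',-p[0]*.0465+p[1]*.9989)
a=capture("wrist");b=capture("scene")[180:320,180:367]
cv2.imwrite("pics/i.png",cv2.cvtColor(cv2.resize(np.hstack([a,cv2.resize(b,(560,420))]),(800,300)),cv2.COLOR_RGB2BGR))
E
```

```text
11.1 [0.41696391 0.08148891 0.03443595] 0.008340539928416263 u 0.4202944799898151 v 0.062010450718711516
```

View pics/i.png

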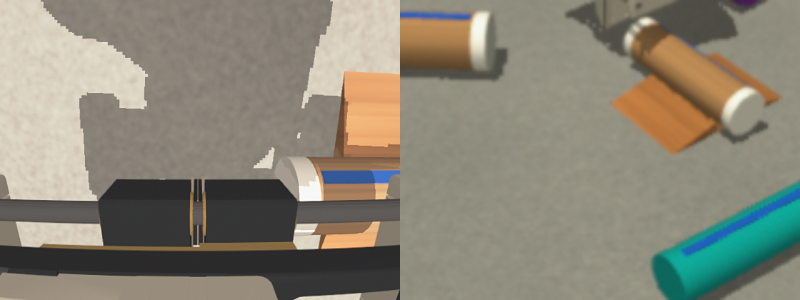

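The closed fingers are down beside the left end cap (wrist view cap at ~(300,185)), clear of it. Nudging along +u slowly.

step_arm:
  steps:
    - [0,0,0,0,0.02,0,-1]
    - [0,0,0,0,0.02,0,-1]
    - [0,0,0,0,0.012,0,-1]
    - [0,0,0,0,0.006,0,-1]
    - [0,0,0,0,0.004,0,-1]
    - [0,0,0,0,0.004,0,-1]
    - [0,0,0,0,0.004,0,-1]
    - [0,0,0,0,0.004,0,-1]
    - [0,0,0,0,0.004,0,-1]
    - [0,0,0,0,0.004,0,-1]
    - [0,0,0,0,0,0,-1]
    - [0,0,0,0,0,0,-1]

```text
t: 12.4
eef_pos: [0.4584, 0.0841, 0.0347]
orientation: [3.141, 0.0, 1.616]
ft_force: [0.3, 0.7, -0.6]
grip_width: 0.006
finger_force: 0.0
```

```bash
cat > m.py <<'E'
from h import *
s=status.get_state();p=s['eef_pos'];print(s['t'],p,s['ft_force'],'u',p[0]*.9989+p[1]*.0465)
b=capture("scene")
cv2.imwrite("pics/j.png",cv2.cvtColor(cv2.resize(b[190:310,200:360],(800,600)),cv2.COLOR_RGB2BGR))
E
python3 m.py
```

```text
12.4 [0.45836118 0.08411381 0.03472579] [ 0.28345265  0.71884143 -0.58700776] u 0.4617682704235122
```

step_arm:
  steps:
    - [0,0,0,0,0.004,0,-1]
    - [0,0,0,0,0.004,0,-1]
    - [0,0,0,0,0.003,0,-1]
    - [0,0,0,0,0,0,-1]
    - [0,0,0,0,0,0,-1]
    - [0,0,0,0,-0.02,0,-1]
    - [0,0,0,0,-0.07,0,-1]
    - [0,0,0,0,0,-0.08,-1]
    - [0,0,0,0,0,-0.08,-1]
    - [0,0,0,0,0,-0.08,-1]
    - [0,0,0,0,0,-0.075,-1]
    - [0,0,0,-0.052,0.08,0,-1]
    - [0,0,0,-0.052,0.08,0,-1]
    - [0,0,0,-0.052,0.07,0,-1]
    - [0,0,0,-0.052,0.07,0,-1]
    - [0,0,0,0,0,0,-1]
    - [0,0,0,0,0,0,-1]

```text
t: 14.15
eef_pos: [0.5728, -0.0156, 0.1915]
orientation: [-3.14, 0.0, 1.614]
ft_force: [-1.3, 0.9, 0.7]
grip_width: 0.004
finger_force: 0.0
```

```bash
python3 -c "
from h import *
look('k')"
```

```text
14.15 [ 0.57281404 -0.01564992  0.19152618] 0.004483170107400336
white [381  53  21  52 466] [[0.6642 0.0912 0.03  ]]
white [163  55  20  49 707] [[0.4801 0.084  0.03  ]]
white [ 27 234  58  46 929] [[ 0.3533 -0.0864  0.03  ]]
brown [ 220    0  128   46 5758] [[0.5141, 0.1563], [0.6252, 0.1614], [0.6281, 0.1236], [0.5148, 0.1185]]
brown [  180    53   205   116 18301] [[0.4787, 0.1107], [0.6622, 0.1189], [0.6734, 0.0151], [0.4773, 0.0064]]
brown [ 12 249  25  31 457] [[0.2771, -0.1107], [0.3044, -0.0845], [0.3218, -0.1012], [0.2949, -0.128]]
brown [ 22 310  42  36 961] [[0.2888, -0.1604], [0.3393, -0.1562], [0.3322, -0.2028], [0.2793, -0.2081]]
```

View pics/k.png

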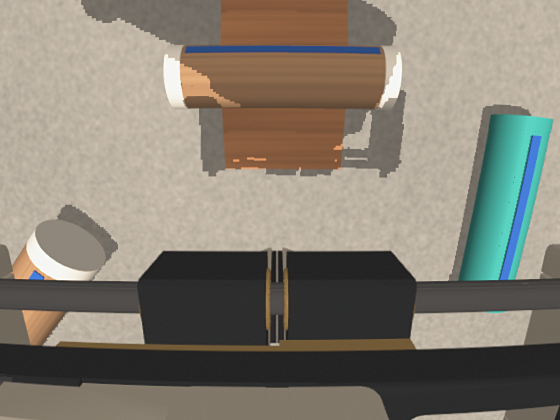

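```bash
python3 -c "
from h import *
u=np.array([np.cos(.0465),np.sin(.0465),0])
for z,pts in((.05,[[163.5,77],[402,77]]),(.0,[[222.5,168],[342.5,168]]),(.013,[[221.5,38],[347,38]]),(.013,[[222,112],[344.5,112]])):
    p=ray('wrist',pts,z);print(z,(p@u).round(4),(p@u).mean())
"
```

```text
0.05 [0.4816 0.6671] 0.5743608082746325
0.0 [0.5175 0.6325] 0.575037661166041
0.013 [0.5224 0.6298] 0.5760886626772191
0.013 [0.5209 0.6299] 0.575378354723622
```

The tube is seated along the groove and centred to about 1 mm. The robot is clear of everything.

```bash
python3 -c "
from station import r
print(r.finish_job())"
```

```text
the job is handed in; nothing more can be done
None
```

I rolled the smaller brown tube up the ramp into the V groove, where it rests along the groove, centred to about 1 mm. No other object was touched, and I handed the job in at about 14 s; no verdict was shown.

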